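# Start the fragrance warmer and take off its outer lid

### The arm

A 7-joint arm with a two-finger parallel gripper is mounted at the origin on the work surface. World frame = base frame: x ahead of the robot, y to its left, z up, the work surface at z = 0. Lengths are in mm, angles in rad, forces in N, time in s.
With the tool pointing down it reaches from about 425 to 950 mm from the base axis. Payload 4.7 kg.
Tool frame: the origin (TCP) lies at the very end of the fingers, on their centre line; the grasp point (between the pads) lies 19 mm behind it; z points along the fingers, y is the direction in which the jaws open and shut (so a half turn about z gives the same grasp; the last joint's range is limited). The gripper opens to 87 mm and grips with 3 to 60 N. Pads are 19 mm wide; open, the fingers measure 117 mm over their backs; the gripper's body (75 mm by 190 mm) begins 51 mm behind the grasp point.
Start: joints at [1.31, 0.469, -0.049, 1.532, 0.024, 1.141, -0.082], TCP at [155.114, -656.954, 222.573] pointing down, gripper open.
Joint ranges: [-2.59, 2.59], [-0.33, 1.99], [-1.39, 1.29], [0.1, 2.45], [-1.04, 4.18], [0.21, 1.99], [-2.66, 2.66]. Speed limits (rad/s): [2.57, 2.57, 3.14, 3.14, 3.14, 3.14, 3.14].

### API

Orientations are given as a unit quaternion [x, y, z, w].
In Python, from rig import ctrl gives the robot as it stands.
- The arm moves only by the tool move_arm, never from a script. Its arguments are lists of equal length, an entry for each row: "angular": the turn, a rotation vector about the tool's x, y, z in degrees, a list of three; "translation": the shift along the tool's x, y, z in mm, a list of three; "grip": the closure in counts, from 0 (fully open) to 255 (shut). A call has 1 to 10 rows; each row shifts and turns the commanded pose from where the row before left it, along the tool's axes as they then stand; what a row does not reach is not made up. A row lasts 1/12 s, in which the tool goes at most 41.7 mm and 7.16 degrees, less where a joint would pass 70% of its speed; a pose out of reach is approached as far as the arm can. A call with a gripper value outside its range is refused whole. The fingers move at their own pace and stop on an object; "grip_force" is the grip in N (left out, the last holds). Time passes only in rows, so rows that do not move let the fingers close. It gives the time, the measured TCP pose, the force and the opening at its end, in the units of the state.
- ctrl.get_obs(): the state, without advancing time (a new reading comes with each control period).
- ctrl.read_camera(name): name is "scene" or "side" or "wrist"; returns a dict with "img" (480x640x3 uint8, red, green, blue), "depth" (480x640 float32, mm along the optical axis (not along the pixel's ray), 0 where there is no reading), "fx", "fy", "cx", "cy" (pixels), "position" and "attitude" of the camera in the world. Camera axes: x right, y up, looking along -z (the intrinsics and any distortion apply to the point x, -y, -z); pixel columns grow to the right and rows downward; lengths in mm; the calibration is good to about 2 mm. A picture is of the moment at which its call begins.
- ctrl.close_job(): hands the job in, once; it reports no verdict.
Trained networks look in a picture, given as the dict that the camera call returned (one of the last four; its "shot" number tells which), for a name from the list of things; names that differ only in an ending like _2 or _b are one class to them, and where a whole thing is asked for, a point or a joint stands for the part that bears it (a point fixed in the world has none). Each returns a list of dicts, best first, with "p" (0 to 1); they miss things now and then, are a little off and sometimes report something else, mostly with a low value. They report only what shows in the picture. A call takes as long as a camera call.
- ctrl.find_in(picture, name): "bbox" ([left, top, right, bottom] in pixels, round what is visible of it).
- ctrl.landmark_of(picture, name): "centre" ([column, row] in pixels: a listed point, or the origin of a listed thing).
The state is a dict: "t": time; "joints": joint angles; "qvel": joint speeds; "joint_efforts": joint torques, N m; "ee_pos": TCP position; "tcp_rot": TCP orientation; "contact_force": force on the tool from outside, world axes, zero at the start; "wrist_torque": the same for the moment, N m; "finger_gap": opening from 0.0 (shut) to 1.0 (fully open).
Only numpy, scipy, OpenCV 4.12 (cv2) and the standard library are available. Lean on these libraries where they do the work, as an engineer would, in place of code of your own. Each camera call takes 0.05 s, during which the arm holds its last target.

### The job

Start the fragrance warmer by pressing its three keys fully down one at a time, first the smallest, then the middle-sized, then the largest. Then bring the two nested lids together from the mesh tray, carrying them by the inner lid's stem, lower them (do not drop them) onto the bowl so that the inner lid is fully seated, and let go of the stem. Finally lift the outer lid alone by its collar, leaving the inner lid seated on the bowl, and finish while still holding the outer lid level in the air, clear above the top of the stem; leave the remotes and the timer plug in the tray alone.

Things in the scene. Friction and masses are not known exactly. Their poses are not given: they have to be found in the camera images.
- warmer: Electric fragrance warmer, fixed: a white slab (x -130 to +70, y -90 to +90, 20 mm high) carrying a round white bowl, 100 mm outside, 88 mm inside diameter, flat rim 85 mm above the sideboard. Origin on the bowl's axis at sideboard level, z up. Three spring keys stand on the slab at x = -100, y = -50, 0 and +50 mm; which is where varies.
- bowl_mouth (a point): Centre of the bowl's mouth, level with its rim. The inner lid's plug drops in here with 4 mm play all round.
- inner_lid: Inner lid, aluminium, 0.2 kg: disc 100 mm wide, 6 mm thick, with vent holes; plug below it 80 mm wide, 12 mm deep, tapered foot; upright round stem 18 mm wide in the centre. Origin: centre of the plug's underside, z up; disc top at z = 18, stem top at z = 76 mm. Starts standing in the tray on its plug, outer lid on it. Seated: disc flat on the bowl's rim, origin 73 mm above the sideboard.
- stem_top (a point): Centre of the top of the inner lid's stem. Nested, the stem stands out 30 mm above the outer lid's collar. Lifting by the stem carries both lids.
- outer_lid: Outer lid, brown wood, 0.14 kg, loose on the inner lid: disc 114 mm wide, 6 mm thick, a 5 mm skirt below its edge, a 25 mm centre hole through which the stem passes with 3.5 mm play, and about the hole a round collar, 44 mm outside diameter, to hold it by. Origin: centre of the disc's underside, z up; collar top at z = 28 mm. Nested, its origin is 18 mm above the inner lid's.
- collar_top (a point): Centre of the collar's top; the collar stands 22 mm above the outer lid's disc. Lifting by the collar takes the outer lid alone.
- tray: Steel wire mesh tray, fixed, 280 (x) x 380 (y) mm, rim 30 mm high; origin under its centre, inner floor 4 mm above the sideboard. At the start it holds the nested lids and the bystanders.
- key_small (a joint): Travel of the small key in m: 0 is up, 0.006 fully down; it springs back. It starts to move at about 1.2 N and is fully down at 4 N.
- key_small_top (a point): Centre of the top face of the small key (round, dark grey like the others, 16 mm diameter, told by its size); when up it is 42 mm above the sideboard and 10 mm above its housing. It is pressed straight down.
- key_medium (a joint): Travel of the medium key in m: 0 is up, 0.006 fully down; it springs back. It starts to move at about 1.2 N and is fully down at 4 N.
- key_medium_top (a point): Centre of the top face of the medium key (round, dark grey like the others, 24 mm diameter, told by its size); when up it is 42 mm above the sideboard and 10 mm above its housing. It is pressed straight down.
- key_large (a joint): Travel of the large key in m: 0 is up, 0.006 fully down; it springs back. It starts to move at about 1.2 N and is fully down at 4 N.
- key_large_top (a point): Centre of the top face of the large key (round, dark grey like the others, 32 mm diameter, told by its size); when up it is 42 mm above the sideboard and 10 mm above its housing. It is pressed straight down.
- remote_long: Bystander lying in the tray: dark grey remote control, 170 x 46 x 20 mm; origin at the centre of its underside. To be left alone.
- remote_mid: Bystander lying in the tray: mid-grey remote control, 150 x 42 x 18 mm; origin at the centre of its underside. To be left alone.
- remote_short: Bystander lying in the tray: light grey remote control, 90 x 38 x 12 mm; origin at the centre of its underside. To be left alone.
- timer_plug: Bystander lying in the tray: white timer plug with a dial on top and a switch on its side, 60 x 56 x 36 mm; origin at the centre of its underside. To be left alone.

How it is judged:
By the outcome, as a careful person would: the job done as asked, in the order asked, and still so for the second after the job is handed in, while the arm keeps its last pose, push and grip.
It also fails if it takes over 72 s, if anything falls off the work surface, if the arm or the gripper's body presses on something with over 40 N, if the wrist force passes 120 N, or if a joint passes its speed limit or range.

## Working session

There is one attempt and no reset: what is moved stays moved. The work goes in short steps, Python scripts to look and compute and a tool call to move; the robot and the scene stay as the last step left them, time stands still between calls to the robot, and variables do not carry over. Pictures are saved under pics/ and viewed, and the job is handed in when it is done.

Besides the shell and the picture viewer there is one more tool, called after ">>>" in YAML: its name, and indented under it one key for each argument. move_arm: Moves the arm, as the interface text tells. Its arguments: {"type":"object","properties":{"angular":{"type":"array","items":{"type":"array","items":{"type":"number"}}},"translation":{"type":"array","items":{"type":"array","items":{"type":"number"}}},"grip":{"type":"array","items":{"type":"number"}},"grip_force":{"type":"number"}},"required":["angular","translation","grip"]}

```bash
ls; mkdir -p pics; cat > h.py <<'E'
import numpy as np, cv2
from scipy.spatial.transform import Rotation as R
from rig import ctrl
def shot(name,fn=None):
    p=ctrl.read_camera(name)
    if fn: cv2.imwrite('pics/'+fn,p['img'][:,:,::-1])
    return p
def rot(p):
    a=np.array(p['attitude'],float)
    return R.from_quat(a).as_matrix() if a.size==4 else a.reshape(3,3)
def ray(p,c,r):
    d=np.array([(c-p['cx'])/p['fx'],-(r-p['cy'])/p['fy'],-1.0])
    return np.array(p['position'],float),rot(p)@d
def atdepth(p,c,r,dep=None):
    if dep is None: dep=p['depth'][int(round(r)),int(round(c))]
    o,d=ray(p,c,r); return o+d*dep
def atz(p,c,r,z):
    o,d=ray(p,c,r); return o+d*(z-o[2])/d[2]
def tri(rays):
    A=np.zeros((3,3));b=np.zeros(3)
    for o,d in rays:
        d=d/np.linalg.norm(d);P=np.eye(3)-np.outer(d,d);A+=P;b+=P@o
    x=np.linalg.solve(A,b)
    res=[np.linalg.norm((np.eye(3)-np.outer(d,d)/(d@d))@(x-o)) for o,d in rays]
    return x,res
def cloud(p):
    v,u=np.mgrid[0:480,0:640]
    dep=p['depth'].astype(float)
    P=np.stack([(u-p['cx'])/p['fx']*dep,-(v-p['cy'])/p['fy']*dep,-dep],-1)
    return P@rot(p).T+np.array(p['position']),dep>0
E
python3 - <<'E'
from h import *
print(ctrl.get_obs())
for n in('scene','side','wrist'):
    p=shot(n,n+'0.png'); print(n,{k:v for k,v in p.items() if k not in('img','depth')})
E
```

```text
pics
{'t': 0.0, 'joints': array([ 1.31009901,  0.46946782, -0.04859575,  1.53370524,  0.02408766,
        1.14102324, -0.08229933]), 'qvel': array([-0.00097512,  0.00176815, -0.00127745,  0.00092256,  0.00206859,
       -0.00096998, -0.00118947]), 'joint_efforts': array([ 4.64729001e-04, -5.07989180e+01, -8.10487219e-02, -2.36166126e+01,
       -6.14924286e-02,  3.77941725e-02,  1.78407049e-04]), 'ee_pos': array([ 154.93685387, -656.34415002,  221.47688153]), 'tcp_rot': array([ 9.93289133e-01,  1.15653271e-01, -1.48520661e-04, -9.98256808e-04]), 'contact_force': array([-0.41693146,  0.78997765, -0.04074579]), 'wrist_torque': array([-0.02562271, -0.00637816,  0.01941775]), 'finger_gap': 1.0007548387352247}
scene {'fx': 536.9399539105951, 'fy': 536.9399539105951, 'cx': 322.53039132615436, 'cy': 245.36480992989317, 'position': array([1351.71807599, -309.85363083,  666.58320325]), 'attitude': array([0.39554467, 0.25674175, 0.45903707, 0.75293629]), 'shot': 1}
side {'fx': 434.4272494092272, 'fy': 434.4272494092272, 'cx': 322.86355622622875, 'cy': 238.29937139202505, 'position': array([ 465.92601802, -552.93881227,  608.58352899]), 'attitude': array([ 0.42952601, -0.0320197 , -0.0566686 ,  0.90070573]), 'shot': 2}
wrist {'fx': 401.36566637813144, 'fy': 401.36566637813144, 'cx': 329.25908202265396, 'cy': 237.7603464569437, 'position': array([ 222.60978052, -639.55539198,  383.94574909]), 'attitude': array([-0.10081734,  0.08065808, -0.61560587,  0.77740566]), 'shot': 3}
```

View pics/scene0.png

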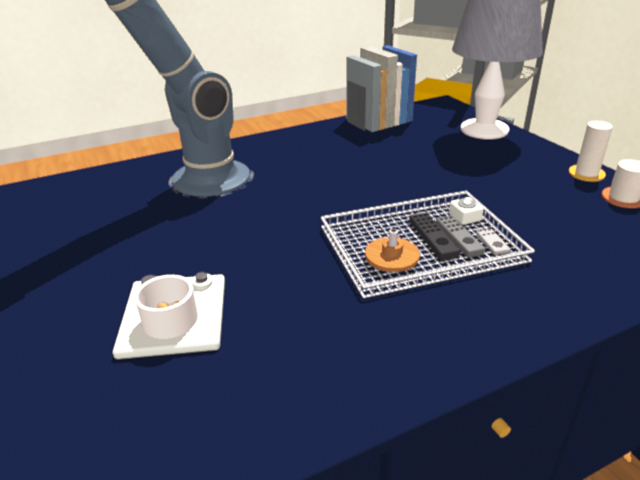

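View pics/side0.png

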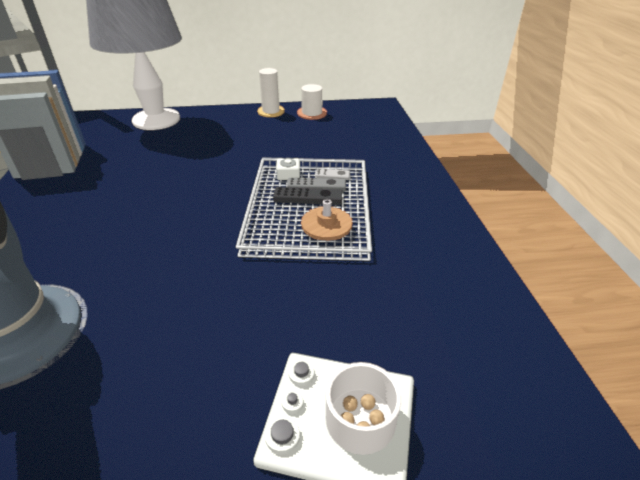

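View pics/wrist0.png

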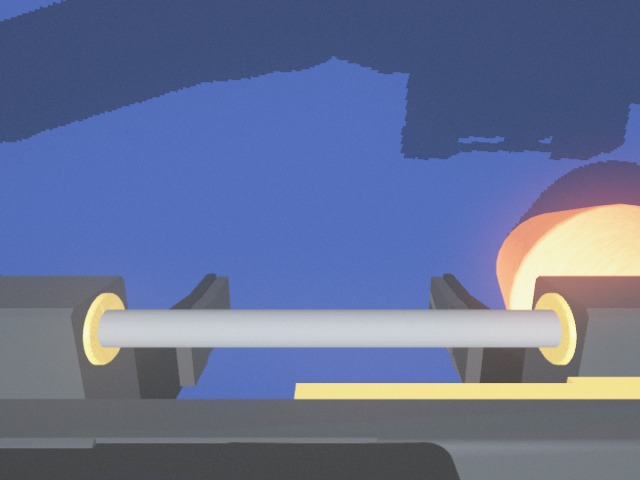

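The scene view shows the warmer at about (170,310) and the tray with the nested lids at about (393,250). In the side view the keys are medium (302,370), small (292,399) and large (282,432), and the stem top is at (327,203). The wrist view shows only the table. Next I'll measure these.

```bash
python3 - <<'E'
from h import *
ps=shot('scene');pd=shot('side')
for n in['warmer','bowl_mouth','stem_top','collar_top','inner_lid','outer_lid','key_small_top','key_medium_top','key_large_top','tray','remote_long','remote_mid','remote_short','timer_plug']:
    rs=[];s=''
    for p in(ps,pd):
        L=ctrl.landmark_of(p,n)
        if L:
            c=L[0]['centre']; rs.append(ray(p,*c)); s+=f" {np.round(c,1)} p{L[0]['p']:.2f} d{np.round(atdepth(p,*c),0)}"
        else: s+=' none'
    if len(rs)==2:
        x,e=tri(rs); s+=f' TRI {np.round(x,1)} {np.round(e,1)}'
    print(n,s)
print(ctrl.get_obs()['t'])
E
```

```text
warmer  [173.5 327.5] p0.81 d[ 613. -244.   41.] [358.7 425.9] p0.80 d[ 550. -288.   86.] TRI [ 564.1 -241.4   -0.7] [1.8 1.8]
bowl_mouth  [160.4 291.1] p0.84 d[ 521. -244.   57.] [364.6 396. ] p0.95 d[ 574. -224.   45.] TRI [ 565.4 -248.2   88.5] [1.3 1.3]
stem_top  [395.  231.4] p0.65 d[583. 224.  79.] [327.9 203.3] p0.55 d[582. 212.  80.] TRI [582.4 223.   75.6] [3. 3.]
collar_top  [391.4 243.8] p0.94 d[589. 213.  55.] [327.8 211. ] p0.72 d[582. 211.  60.] TRI [583.2 217.6  52.9] [2.1 2.1]
inner_lid  [395.4 234.2] p0.37 d[589. 221.  76.] [328.  201.4] p0.19 d[583. 218.  80.] TRI [584.2 225.1  73.9] [1.4 1.4]
outer_lid  [390.4 253.1] p0.80 d[594. 208.  37.] [324.5 222.3] p0.81 d[573. 199.  39.] TRI [576.1 220.5  22.4] [0.3 0.3]
key_small_top  none [293.1 395.7] p0.56 d[ 473. -210.   44.]
key_medium_top  [390.4 253.4] p0.65 d[595. 208.  37.] [306.6 366.4] p0.69 d[ 497. -162.   40.] TRI [523.2 121.  -99.2] [154.5 154.5]
key_large_top  [146.2 281.8] p0.60 d[ 524. -264.   87.] [279.  430.9] p0.84 d[ 450. -258.   42.] TRI [ 450.7 -258.1   37.4] [1.8 1.8]
tray  [420.1 244. ] p0.65 d[552. 315.   1.] [311.5 204.6] p0.59 d[557. 320.   5.] TRI [557.2 311.6   7.6] [2.2 2.2]
remote_long  [433.2 238.6] p0.83 d[575. 331.  24.] [311.1 196.2] p0.73 d[558. 329.  23.] TRI [559.5 344.1  11.7] [1.1 1.1]
remote_mid  [460.2 243.8] p0.63 d[614. 374.  19.] [312.9 186.2] p0.95 d[567. 375.  22.] TRI [573.3 413.8 -10.1] [6.6 6.6]
remote_short  [491.7 244.2] p0.96 d[646. 433.  18.] [332.5 177.9] p0.78 d[625. 429.  10.] TRI [628.3 451.   -0.8] [2.3 2.3]
timer_plug  [464.1 218.8] p0.77 d[540. 444.  23.] [287.6 173. ] p0.74 d[508. 436.  29.] TRI [510.2 472.2   3.1] [3.8 3.8]
1.65
```

```bash
cat > seg.py <<'E'
from h import *
from scipy.optimize import least_squares
def circ(xy):
    def f(q): return np.hypot(xy[:,0]-q[0],xy[:,1]-q[1])-q[2]
    r=least_squares(f,[*xy.mean(0),20],loss='soft_l1'); return r.x
def pick(p,c,rad,z0,z1,dark=None):
    X,ok=cloud(p); g=p['img'].astype(float).mean(-1)
    m=ok&(np.hypot(X[...,0]-c[0],X[...,1]-c[1])<rad)&(X[...,2]>z0)&(X[...,2]<z1)
    if dark is not None: m&=(g<dark)
    return X[m],m
E
python3 - <<'E'
from seg import *
for n in('side','scene'):
    p=shot(n); print(n)
    for k,c in dict(small=(473,-210),med=(496,-163),large=(450,-258)).items():
        X,m=pick(p,c,24,36,48)
        if len(X)<8: print(k,len(X));continue
        xy=X[:,:2].astype(np.float32); (cc,r)=cv2.minEnclosingCircle(xy)
        print(k,len(X),np.round(np.median(X,0),1),np.round(cc,1),round(r,1))
    X,m=pick(p,(565,-248),60,81,90); print('rim',len(X),np.round(circ(X[:,:2]),1),np.round(np.median(X[:,2]),1), np.round(cv2.minEnclosingCircle(X[:,:2].astype(np.float32)),1) if 0 else cv2.minEnclosingCircle(X[:,:2].astype(np.float32)))
    X,m=pick(p,(583,220),20,72,90); print('stem',len(X),np.round(X.mean(0),1),np.percentile(X[:,2],[5,50,95]).round(1),cv2.minEnclosingCircle(X[:,:2].astype(np.float32)))
    X,m=pick(p,(583,220),35,46,56); print('collar',len(X),np.round(X.mean(0),1),cv2.minEnclosingCircle(X[:,:2].astype(np.float32)))
    X,m=pick(p,(583,220),75,24,31); print('disc',len(X),np.round(X.mean(0),1),np.percentile(X[:,2],[5,50,95]).round(1),cv2.minEnclosingCircle(X[:,:2].astype(np.float32)))
E
```

```text
side
small 95 [ 470.6 -212.4   41.8] [ 470.5 -211. ] 7.6
med 187 [ 487.8 -166.    42. ] [ 487.8 -164.4] 12.1
large 446 [ 453.2 -259.3   42.1] [ 453.4 -257.8] 16.0
rim 1080 [ 563.9 -246.2   46.7] 85.0 ((564.3313598632812, -245.56637573242188), 50.21730422973633)
stem 56 [578.8 214.4  78.4] [73.  79.2 82. ] ((579.1248168945312, 216.4839324951172), 9.341744422912598)
collar 155 [578.3 211.6  49.8] ((579.271728515625, 216.4685821533203), 22.525047302246094)
disc 949 [577.  206.5  28.2] [25.9 28.3 30.1] ((578.5565185546875, 217.74839782714844), 57.780155181884766)
scene
small 0
med 91 [ 492.8 -161.6   41.9] [ 491.  -160.1] 14.0
large 74 [ 450.  -256.8   42.6] [ 451.1 -255.4] 15.7
rim 547 [ 566.7 -242.8   46.9] 84.7 ((566.1517944335938, -242.1869659423828), 51.58661651611328)
stem 63 [583.3 218.6  78.2] [72.7 79.  81.5] ((582.69091796875, 219.18374633789062), 9.928196907043457)
collar 174 [585.8 216.8  49.9] ((581.088134765625, 218.77975463867188), 24.47962760925293)
disc 1005 [591.4 213.8  28.4] [26.  28.5 30.3] ((582.2005615234375, 220.36224365234375), 58.742576599121094)
```

```bash
python3 - <<'E'
from h import *
o=ctrl.get_obs();print(o['t']);R0=R.from_quat(o['tcp_rot']).as_matrix();print(R0.round(4))
E
```

```text
1.75
[[ 0.9732  0.2298  0.    ]
 [ 0.2298 -0.9732 -0.    ]
 [ 0.      0.     -1.    ]]
```

```bash
python3 - <<'E'
from h import *
p=shot('wrist')
for c,r in((520,260),(580,240),(620,190),(300,180),(420,130),(330,330)): print(c,r,p['depth'][r,c],atdepth(p,c,r).round(0))
E
```

```text
520 260 312.5828 [ 163. -807.   87.]
580 240 282.49716 [ 191. -829.  112.]
620 190 386.07092 [ 234. -925.    0.]
300 180 383.34894 [ 173. -623.    0.]
420 130 370.8365 [ 243. -721.    1.]
330 330 82.53628 [ 184. -649.  310.]
```

The bright thing in the wrist view is about 150 mm behind us, away from the path. I'll move over the small key and close the fingers.

>>> move_arm:
  angular:
    - [0, 0, 0]
    - [0, 0, 0]
    - [0, 0, 0]
    - [0, 0, 0]
    - [0, 0, 0]
    - [0, 0, 0]
    - [0, 0, 0]
    - [0, 0, 0]
    - [0, 0, 0]
    - [0, 0, 0]
  translation:
    - [29, -26, 5]
    - [29, -26, 5]
    - [29, -26, 5]
    - [29, -26, 5]
    - [29, -26, 5]
    - [29, -26, 5]
    - [29, -26, 5]
    - [29, -26, 5]
    - [29, -26, 5]
    - [29, -26, 5]
  grip: [255, 255, 255, 255, 255, 255, 255, 255, 255, 255]
  grip_force: 20

```text
t: 2.63
ee_pos: [378.5, -335.8, 172.7]
tcp_rot: [0.993, 0.115, 0.0, 0.0]
contact_force: [-0.7, 0.4, 0.3]
finger_gap: 0.33
```

>>> move_arm:
  angular:
    - [0, 0, 0]
    - [0, 0, 0]
    - [0, 0, 0]
    - [0, 0, 0]
    - [0, 0, 0]
    - [0, 0, 0]
  translation:
    - [30, -26, 10]
    - [30, -26, 10]
    - [30, -26, 10]
    - [30, 2, 20]
    - [0, 0, 0]
    - [0, 0, 0]
  grip: [255, 255, 255, 255, 255, 255]

```text
t: 3.13
ee_pos: [477.5, -234.5, 121.5]
tcp_rot: [0.993, 0.117, -0.001, -0.001]
contact_force: [0.1, -0.2, -0.1]
finger_gap: 0.007
```

```bash
python3 - <<'E'
from seg import *
o=ctrl.get_obs();print(o['t'],o['ee_pos'],o['tcp_rot'],o['finger_gap'],o['contact_force'])
p=shot('wrist','w1.png')
for k,c in dict(small=(471,-210),med=(489,-162.5),large=(452.5,-257)).items():
    X,m=pick(p,c,24,36,48)
    if len(X)>8: print(k,len(X),np.median(X,0).round(1),cv2.minEnclosingCircle(X[:,:2].astype(np.float32)))
X,m=pick(p,(564.6,-246),60,81,90)
if len(X)>8:print(len(X),cv2.minEnclosingCircle(X[:,:2].astype(np.float32)))
E
```

```text
3.1333 [ 477.54815306 -234.52975301  121.53667347] [ 9.93114483e-01  1.17143093e-01 -7.80107906e-04 -7.15303194e-04] 0.00732227391305652 [ 0.09128914 -0.24134604 -0.09302809]
small 484 [ 472.5 -207.4   41.8] ((471.5619201660156, -207.3468475341797), 7.922683238983154)
med 1169 [ 489.6 -161.3   41.8] ((488.9475402832031, -160.61416625976562), 11.92050552368164)
large 447 [ 465.5 -249.9   41.3] ((455.39544677734375, -253.36868286132812), 15.561652183532715)
7759 ((564.9267578125, -242.1850128173828), 50.006595611572266)
```

View w1.

View pics/w1.png

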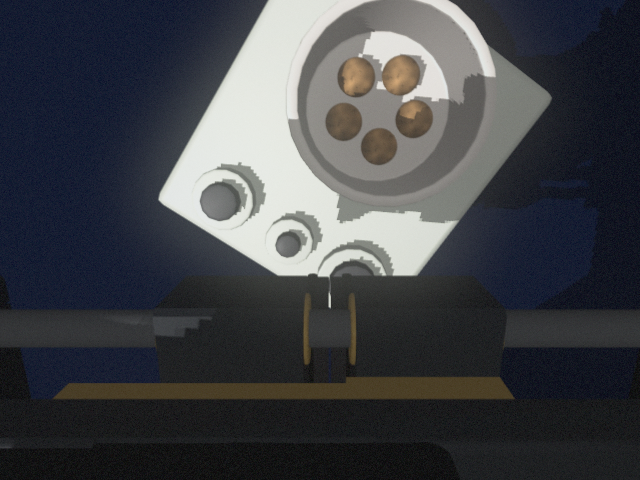

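The wrist view shows medium at (220,200), small at (288,244), and large at (352,278), partly hidden. Next I'll go over the small key and press it.

>>> move_arm:
  angular:
    - [0, 0, 0]
    - [0, 0, 0]
    - [0, 0, 0]
    - [0, 0, 0]
    - [0, 0, 0]
    - [0, 0, 0]
  translation:
    - [0, -26.5, 0]
    - [0, 0, 36]
    - [0, 0, 36]
    - [0, 0, 4]
    - [0, 0, 0]
    - [0, 0, 0]
  grip: [255, 255, 255, 255, 255, 255]

```text
t: 3.68
ee_pos: [471.2, -211.4, 48.0]
tcp_rot: [0.993, 0.115, 0.001, 0.001]
contact_force: [0.1, 1.0, 0.5]
finger_gap: 0.006
```

```bash
python3 - <<'E'
from seg import *
o=ctrl.get_obs();print(o['t'],o['ee_pos'],o['tcp_rot'],o['finger_gap'],o['contact_force'])
p=shot('wrist','w2.png');p=shot('side','s2.png'); cv2.imwrite('pics/s2c.png',cv2.resize(p['img'][300:480,200:440,::-1],None,fx=3,fy=3))
E
```

```text
3.6833 [ 471.19838463 -211.35190767   47.9525988 ] [9.93408776e-01 1.14621562e-01 6.79222731e-04 6.62714511e-04] 0.006148017682515248 [0.10832103 1.0287316  0.54114182]
```

View pics/s2c.png

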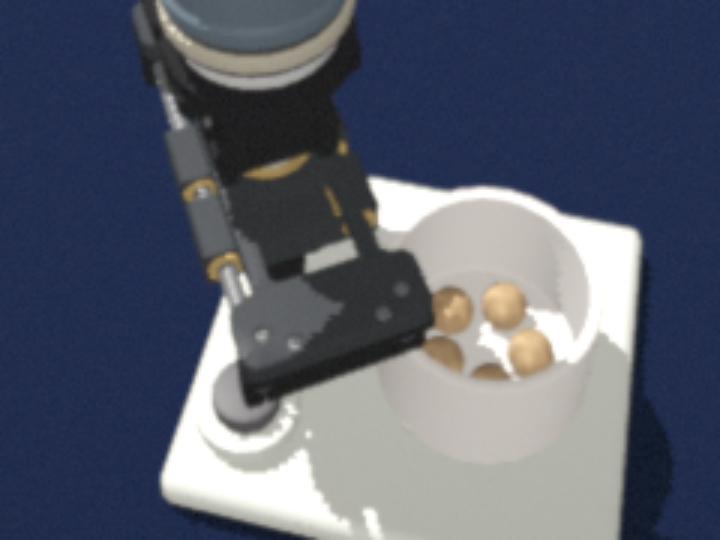

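View pics/w2.png

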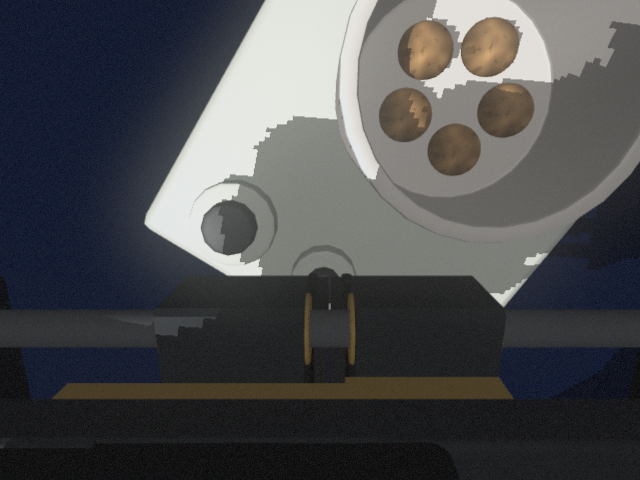

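The side view shows the gripper's body at about (330,320) in the crop, between the large key and the bowl. Before descending I'll check how low it sits, using depth.

```bash
python3 - <<'E'
from seg import *
for n in('side','scene'):
    p=shot(n); X,ok=cloud(p); T=np.array([471.2,-211.4])
    ax=np.array([.9732,.2298]);ay=np.array([.2298,-.9732])
    m=ok&(np.hypot(X[...,0]-T[0],X[...,1]-T[1])<130)&(X[...,2]>49)
    g=p['img'].astype(float).mean(-1); m&=g<110
    Y=X[m]; d=Y[:,:2]-T; a=d@ax;b=d@ay
    for z in range(50,180,10):
        k=(Y[:,2]>=z)&(Y[:,2]<z+10)
        if k.sum(): print(n,z,k.sum(),'x',a[k].min().round(),a[k].max().round(),'y',b[k].min().round(),b[k].max().round())
print(ctrl.get_obs()['t'])
E
```

```text
side 60 6 x -1.0 11.0 y 10.0 11.0
side 70 32 x -7.0 11.0 y 10.0 13.0
side 80 35 x -7.0 10.0 y 13.0 15.0
side 110 20 x -36.0 29.0 y -79.0 88.0
side 120 397 x -38.0 36.0 y -83.0 89.0
side 130 321 x -38.0 37.0 y -84.0 89.0
side 140 1081 x -38.0 37.0 y -89.0 95.0
side 150 500 x -38.0 37.0 y -88.0 97.0
side 160 2395 x -38.0 36.0 y -93.0 97.0
side 170 256 x -25.0 25.0 y -11.0 19.0
scene 50 27 x -11.0 14.0 y -10.0 9.0
scene 60 58 x -11.0 14.0 y -10.0 9.0
scene 70 54 x -10.0 13.0 y -10.0 11.0
scene 80 62 x -10.0 15.0 y -12.0 12.0
scene 90 84 x -7.0 14.0 y -16.0 14.0
scene 100 44 x 4.0 15.0 y -18.0 16.0
scene 110 14 x -23.0 28.0 y -81.0 86.0
scene 120 243 x -34.0 41.0 y -88.0 87.0
scene 130 489 x -25.0 42.0 y -87.0 86.0
scene 140 398 x -32.0 42.0 y -94.0 93.0
scene 150 617 x -37.0 40.0 y -95.0 95.0
scene 160 1139 x -37.0 40.0 y -96.0 94.0
scene 170 217 x -21.0 29.0 y -52.0 17.0
3.8833
```

```bash
python3 - <<'E'
import cv2
im=cv2.imread('pics/s2.png'); print(im.shape)
E
```

```text
(480, 640, 3)
```

The fingers are about ±10 mm wide and the body starts at z≈118, so it is clear. Pressing now.

>>> move_arm:
  angular:
    - [0, 0, 0]
    - [0, 0, 0]
    - [0, 0, 0]
    - [0, 0, 0]
    - [0, 0, 0]
    - [0, 0, 0]
  translation:
    - [0, -2.5, 0]
    - [0, 0, 5]
    - [0, 0, 4]
    - [0, 0, 3]
    - [0, 0, 0]
    - [0, 0, 0]
  grip: [255, 255, 255, 255, 255, 255]

```text
t: 4.38
ee_pos: [471.3, -207.6, 36.2]
tcp_rot: [0.993, 0.116, 0.001, 0.001]
contact_force: [-2.8, 1.7, 16.2]
finger_gap: 0.006
```

The tip is at z=36.2 with 16 N, so the small key is bottomed. Now I'll retract and move to the medium key.

>>> move_arm:
  angular:
    - [0, 0, 0]
    - [0, 0, 0]
    - [0, 0, 0]
    - [0, 0, 0]
    - [0, 0, 0]
    - [0, 0, 0]
  translation:
    - [0, 0, -24]
    - [14, -20.5, 0]
    - [14, -20.5, 0]
    - [0, 0, 11]
    - [0, 0, 0]
    - [0, 0, 0]
  grip: [255, 255, 255, 255, 255, 255]

```text
t: 4.88
ee_pos: [487.0, -161.3, 46.6]
tcp_rot: [0.993, 0.116, -0.001, -0.0]
contact_force: [-1.6, -1.2, -0.1]
finger_gap: 0.003
```

```bash
python3 - <<'E'
from seg import *
o=ctrl.get_obs();print(o['t'],o['ee_pos'],o['contact_force'])
p=shot('side'); cv2.imwrite('pics/s3c.png',cv2.resize(p['img'][300:480,200:440,::-1],None,fx=3,fy=3))
E
```

```text
4.8833 [ 486.95183192 -161.34573302   46.56578723] [-1.56438107 -1.16796663 -0.1114819 ]
```

View pics/s3c.png

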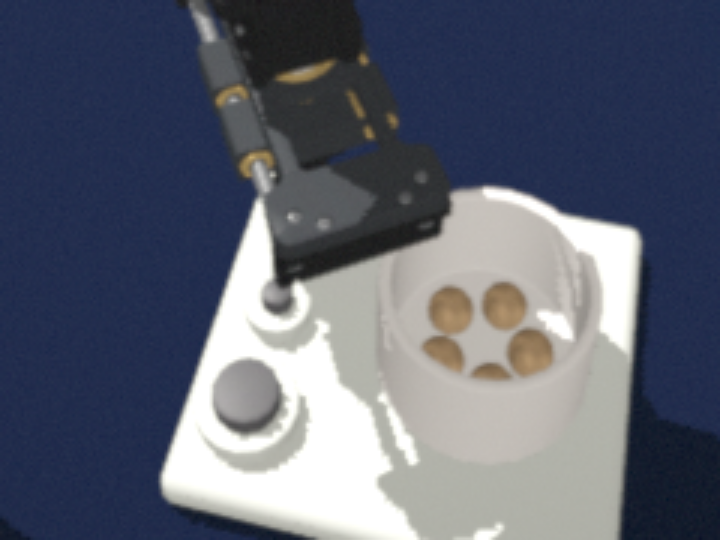

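The small key (277,295) is free and the gripper is over the medium one. Next I'll press the medium key.

>>> move_arm:
  angular:
    - [0, 0, 0]
    - [0, 0, 0]
    - [0, 0, 0]
    - [0, 0, 0]
    - [0, 0, 0]
  translation:
    - [1, 0, 4]
    - [0, 0, 4]
    - [0, 0, 4]
    - [0, 0, 0]
    - [0, 0, 0]
  grip: [255, 255, 255, 255, 255]

```text
t: 5.35
ee_pos: [489.3, -162.1, 36.3]
tcp_rot: [0.993, 0.115, 0.0, 0.001]
contact_force: [-1.3, -1.4, 9.2]
finger_gap: 0.006
```

>>> move_arm:
  angular:
    - [0, 0, 0]
    - [0, 0, 0]
    - [0, 0, 0]
    - [0, 0, 0]
    - [0, 0, 0]
    - [0, 0, 0]
    - [0, 0, 0]
  translation:
    - [0, 0, 1]
    - [0, 0, -25]
    - [-18.5, 27.5, 0]
    - [-18.5, 27.5, 0]
    - [-18.5, 27.5, 0]
    - [0, 0, 11]
    - [0, 0, 0]
  grip: [255, 255, 255, 255, 255, 255, 255]

```text
t: 5.93
ee_pos: [451.7, -256.1, 46.9]
tcp_rot: [0.994, 0.113, -0.001, -0.0]
contact_force: [0.1, 0.1, -0.6]
finger_gap: 0.006
```

>>> move_arm:
  angular:
    - [0, 0, 0]
    - [0, 0, 0]
    - [0, 0, 0]
    - [0, 0, 0]
    - [0, 0, 0]
  translation:
    - [0, 0, 4]
    - [0, 0, 4]
    - [0, 0, 4]
    - [0, 0, 1]
    - [0, 0, 0]
  grip: [255, 255, 255, 255, 255]

```text
t: 6.35
ee_pos: [454.7, -252.9, 36.3]
tcp_rot: [0.993, 0.117, -0.0, -0.0]
contact_force: [-1.7, 0.7, 9.5]
finger_gap: 0.005
```

>>> move_arm:
  angular:
    - [0, 0, 0]
    - [0, 0, 0]
  translation:
    - [0, 0, 1]
    - [0, 0, 0]
  grip: [255, 255]

```text
t: 6.52
ee_pos: [454.7, -252.9, 36.2]
tcp_rot: [0.993, 0.117, -0.0, 0.0]
contact_force: [-4.5, 2.2, 15.2]
finger_gap: 0.007
```

The large key is bottomed too. Next I'll rise and carry the gripper to the lids, stopping about 70 mm short for a wrist view.

>>> move_arm:
  angular:
    - [0, 0, 0]
    - [0, 0, 0]
    - [0, 0, 0]
    - [0, 0, 0]
    - [0, 0, 0]
    - [0, 0, 0]
    - [0, 0, 0]
    - [0, 0, 0]
    - [0, 0, 0]
    - [0, 0, 0]
  translation:
    - [0, 0, -20]
    - [0, 0, -41]
    - [0, 0, -41]
    - [0, 0, -30]
    - [13, -36, 0]
    - [13, -36, 0]
    - [13, -36, 0]
    - [13, -36, 0]
    - [13, -36, 0]
    - [13, -36, 0]
  grip: [255, 255, 255, 255, 0, 0, 0, 0, 0, 0]
  grip_force: 40

```text
t: 7.35
ee_pos: [480.1, -22.9, 166.5]
tcp_rot: [0.993, 0.117, 0.0, 0.0]
contact_force: [0.9, -0.2, 0.8]
finger_gap: 0.379
```

>>> move_arm:
  angular:
    - [0, 0, 0]
    - [0, 0, 0]
    - [0, 0, 0]
    - [0, 0, 0]
    - [0, 0, 0]
    - [0, 0, 0]
    - [0, 0, 0]
    - [0, 0, 0]
  translation:
    - [13, -36, 0]
    - [13, -36, 0]
    - [13, -36, 0]
    - [13, -36, 0]
    - [13, -36, 0]
    - [13, -33, 0]
    - [0, 0, 0]
    - [0, 0, 0]
  grip: [0, 0, 0, 0, 0, 0, 0, 0]

```text
t: 8.02
ee_pos: [506.2, 203.1, 166.2]
tcp_rot: [0.993, 0.119, -0.0, -0.001]
contact_force: [0.9, -0.7, -0.5]
finger_gap: 0.963
```

```bash
python3 - <<'E'
from seg import *
o=ctrl.get_obs();print(o['t'],o['ee_pos'],o['tcp_rot'],o['joints'].round(2),o['finger_gap'],o['contact_force'])
p=shot('wrist','w4.png')
for nm,rad,z0,z1 in(('stem',16,72,88),('collar',30,46,56),('disc',75,24,32)):
    X,m=pick(p,(580.5,217.5),rad,z0,z1)
    if len(X)>8: print(nm,len(X),X.mean(0).round(1),np.percentile(X[:,2],[5,50,95]).round(1),cv2.minEnclosingCircle(X[:,:2].astype(np.float32)))
p=shot('side'); 
for k,c in dict(small=(471,-210),med=(489,-162.5),large=(452.5,-257)).items():
    X,m=pick(p,c,24,36,48)
    if len(X)>8: print(k,len(X),np.median(X,0).round(1))
E
```

```text
8.0167 [506.20683404 203.12413116 166.24081957] [ 9.92882784e-01  1.19093598e-01 -2.20583316e-04 -6.65612503e-04] [-0.06  0.36 -0.49  1.88  0.21  0.95 -1.98] 0.9629624878424249 [ 0.92565377 -0.66619864 -0.46908295]
stem 702 [580.2 221.4  80.2] [78.9 80.3 81.5] ((580.1531372070312, 221.40853881835938), 8.837575912475586)
collar 2329 [580.6 221.5  49.9] [48.5 50.  51.2] ((580.216796875, 221.44679260253906), 21.882535934448242)
disc 16692 [582.5 221.9  28.1] [26.9 28.1 29.3] ((580.1946411132812, 221.41212463378906), 56.991127014160156)
small 96 [ 470.3 -212.9   41.8]
med 187 [ 487.7 -165.9   41.9]
large 449 [ 453.3 -259.3   42.1]
```

View pics/w4.png

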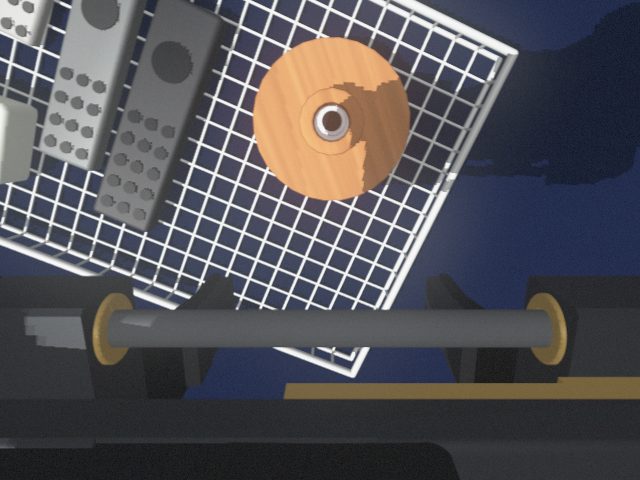

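The wrist view shows the stem at (331,121), on the jaws' centre column, with the remotes at the left. All keys are back up at 42 mm. I'll go over the stem and down.

>>> move_arm:
  angular:
    - [0, 0, 0]
    - [0, 0, 0]
    - [0, 0, 0]
    - [0, 0, 0]
    - [0, 0, 0]
    - [0, 0, 0]
    - [0, 0, 0]
  translation:
    - [38, 0, 0]
    - [37.5, 0, 0]
    - [0, 0, 38]
    - [0, 0, 38]
    - [0, 0, 24]
    - [0, 0, 0]
    - [0, 0, 0]
  grip: [0, 0, 0, 0, 0, 0, 0]

```text
t: 8.7
ee_pos: [580.2, 214.8, 65.6]
tcp_rot: [0.993, 0.115, -0.001, 0.001]
contact_force: [1.0, -0.0, 0.3]
finger_gap: 1.002
```

```bash
python3 - <<'E'
from seg import *
o=ctrl.get_obs();print(o['t'],o['ee_pos'],o['tcp_rot'],o['joints'].round(2),o['finger_gap'],o['contact_force'])
p=shot('scene'); cv2.imwrite('pics/c5.png',cv2.resize(p['img'][150:310,290:550,::-1],None,fx=3,fy=3))
p=shot('wrist','w5.png')
E
```

```text
8.7 [580.19576398 214.80206963  65.61388644] [ 9.93394263e-01  1.14740799e-01 -1.37307732e-03  7.08170602e-04] [-0.12  0.59 -0.42  1.79  0.31  0.83 -2.03] 1.0016556312153848 [ 0.9940925  -0.00666498  0.31028919]
```

View pics/c5.png

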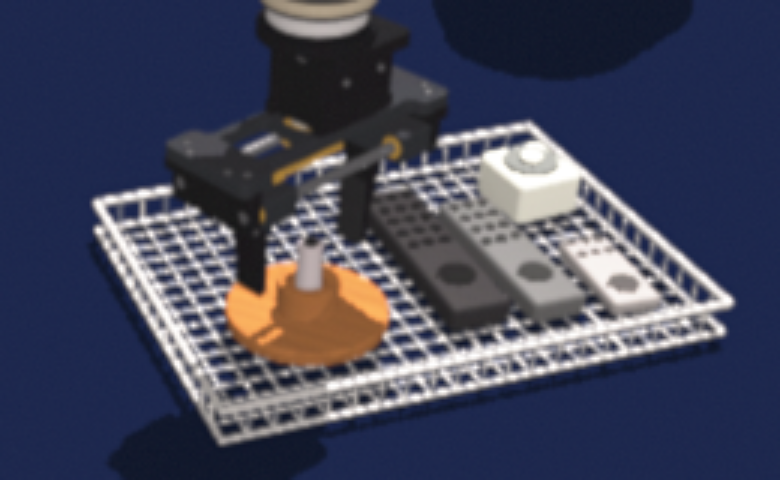

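View pics/w5.png

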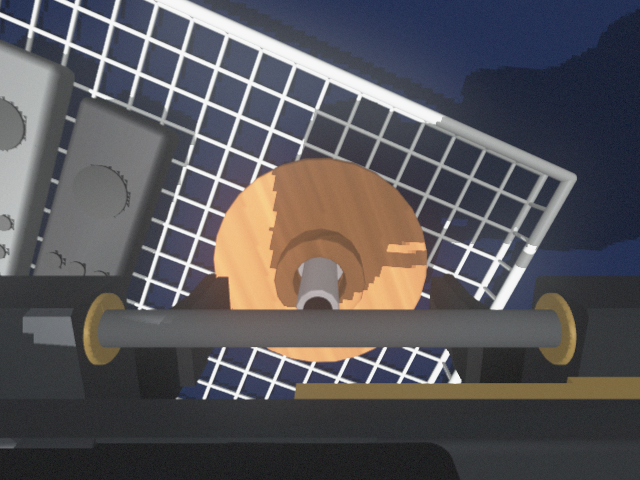

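```bash
python3 - <<'E'
from seg import *
for i in range(3):
    o=ctrl.get_obs();print(o['t'],o['ee_pos'],o['tcp_rot'],abs(o['qvel']).max())
    p=shot('wrist')
    X,m=pick(p,(580.5,218),26,46,54); print(X.mean(0), cv2.minEnclosingCircle(X[:,:2].astype(np.float32)))
E
```

```text
8.8 [582.15618302 216.54672972  68.50134369] [ 9.93356141e-01  1.15069345e-01  1.59065704e-03 -3.05652683e-04] 0.01674537214884883
[586.47921069 222.83026002  49.8757241 ] ((580.4415283203125, 221.5122833251953), 21.926586151123047)
8.85 [582.40301936 216.91855594  68.99377672] [ 9.93337656e-01  1.15220061e-01  2.10697866e-03 -4.45409481e-04] 0.005174304637166779
[586.49065898 222.7596805   49.8641488 ] ((580.7001342773438, 221.5388946533203), 21.770767211914062)
8.9 [582.34294914 217.04069018  69.03570782] [ 9.93324986e-01  1.15328474e-01  2.14831350e-03 -4.47951254e-04] 0.005462933984905689
[586.46354914 222.7893457   49.85216277] ((580.6157836914062, 221.66954040527344), 21.845788955688477)
```

>>> move_arm:
  angular:
    - [0, 0, 0]
    - [0, 0, 0]
    - [0, 0, 0]
    - [0, 0, 0]
    - [0, 0, 0]
    - [0, 0, 0]
  translation:
    - [-0.5, -4.5, 0]
    - [0, 0, 8]
    - [0, 0, 6.5]
    - [0, 0, 0]
    - [0, 0, 0]
    - [0, 0, 0]
  grip: [0, 0, 0, 0, 0, 0]

```text
t: 9.45
ee_pos: [579.2, 220.9, 51.7]
tcp_rot: [0.993, 0.116, -0.0, 0.0]
contact_force: [-0.9, -0.6, -0.2]
finger_gap: 0.999
```

```bash
python3 - <<'E'
from seg import *
p=shot('wrist','w6.png')
X,m=pick(p,(580.5,221),26,46,54); print(X.mean(0), cv2.minEnclosingCircle(X[:,:2].astype(np.float32)))
o=ctrl.get_obs();print(o['t'],o['ee_pos'],o['tcp_rot'],abs(o['qvel']).max(),o['contact_force'])
E
```

```text
[588.41786437 223.44205811  49.84964417] ((580.570556640625, 221.67120361328125), 21.850248336791992)
9.5 [579.32373898 220.9757695   51.93565892] [ 9.93290209e-01  1.15648428e-01 -1.94774810e-05  3.45935107e-05] 0.004061216429584858 [-0.3147514   0.71165981 -0.56272607]
```

View pics/w6.png

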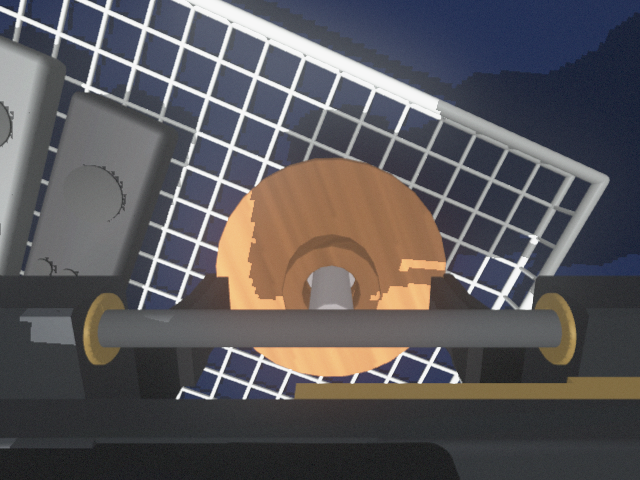

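The stem is centred between the jaws at (331,290). I'll raise 2 mm for collar clearance and close on the stem.

>>> move_arm:
  angular:
    - [0, 0, 0]
    - [0, 0, 0]
    - [0, 0, 0]
    - [0, 0, 0]
    - [0, 0, 0]
    - [0, 0, 0]
    - [0, 0, 0]
    - [0, 0, 0]
    - [0, 0, 0]
    - [0, 0, 0]
  translation:
    - [1, 0, -2.5]
    - [0, 0, 0]
    - [0, 0, 0]
    - [0, 0, 0]
    - [0, 0, 0]
    - [0, 0, 0]
    - [0, 0, 0]
    - [0, 0, 0]
    - [0, 0, 0]
    - [0, 0, 0]
  grip: [0, 255, 255, 255, 255, 255, 255, 255, 255, 255]
  grip_force: 40

```text
t: 10.33
ee_pos: [580.2, 221.2, 54.5]
tcp_rot: [0.993, 0.116, 0.0, 0.0]
contact_force: [0.6, -0.1, -0.1]
finger_gap: 0.401
```

>>> move_arm:
  angular:
    - [0, 0, 0]
    - [0, 0, 0]
    - [0, 0, 0]
  translation:
    - [0, 0, 0]
    - [0, 0, 0]
    - [0, 0, 0]
  grip: [255, 255, 255]

```text
t: 10.58
ee_pos: [580.3, 220.8, 54.5]
tcp_rot: [0.993, 0.116, -0.0, 0.0]
contact_force: [0.1, -1.5, -0.5]
finger_gap: 0.196
```

The opening of 0.196 is about 17 mm, which matches the stem. Lifting gently.

>>> move_arm:
  angular:
    - [0, 0, 0]
    - [0, 0, 0]
    - [0, 0, 0]
    - [0, 0, 0]
    - [0, 0, 0]
    - [0, 0, 0]
    - [0, 0, 0]
  translation:
    - [0, 0, 0]
    - [0, 0, -5]
    - [0, 0, -10]
    - [0, 0, -15]
    - [0, 0, -20]
    - [0, 0, 0]
    - [0, 0, 0]
  grip: [255, 255, 255, 255, 255, 255, 255]

```text
t: 11.17
ee_pos: [580.9, 221.7, 105.7]
tcp_rot: [0.993, 0.116, 0.001, -0.0]
contact_force: [0.1, -1.2, -4.2]
finger_gap: 0.196
```

```bash
python3 - <<'E'
from seg import *
o=ctrl.get_obs();print(o['t'],o['ee_pos'],o['tcp_rot'],o['finger_gap'],o['contact_force'],o['wrist_torque'])
p=shot('scene'); cv2.imwrite('pics/c7.png',cv2.resize(p['img'][120:310,290:550,::-1],None,fx=3,fy=3))
p=shot('wrist','w7.png')
X,m=pick(p,(580.5,221),70,70,85);A=np.c_[X[:,:2]-[580,221],np.ones(len(X))];print(len(X),np.linalg.lstsq(A,X[:,2],rcond=None)[0])
E
```

```text
11.1667 [580.88724488 221.72698419 105.74266654] [ 9.93284893e-01  1.15685634e-01  1.33699532e-03 -4.08545315e-04] 0.19632344741143262 [ 0.09350839 -1.1567744  -4.23995182] [-0.01075448  0.0664731  -0.03535708]
19568 [-1.60689406e-03 -3.04362153e-03  7.81639887e+01]
```

View pics/c7.png

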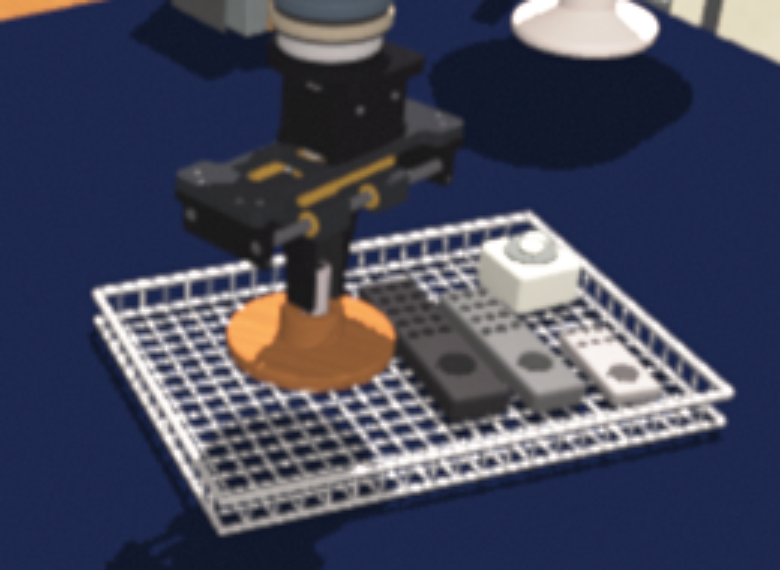

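View pics/w7.png

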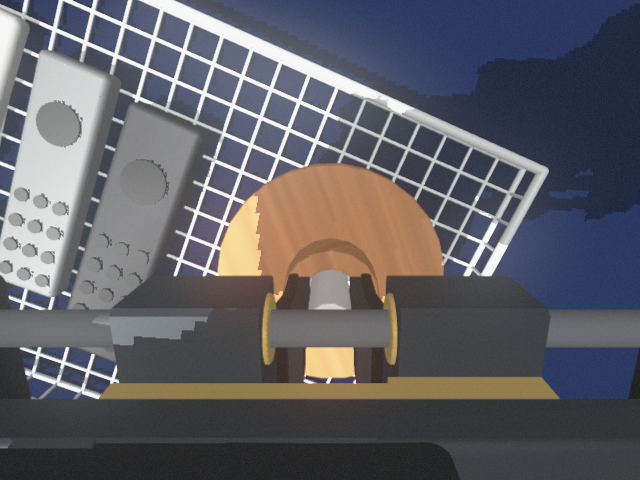

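Both lids came up together and level (slope under 0.3°), and the bystanders did not move. Next I'll raise them and carry toward the bowl, stopping 120 mm short to look at it again.

>>> move_arm:
  angular:
    - [0, 0, 0]
    - [0, 0, 0]
    - [0, 0, 0]
    - [0, 0, 0]
    - [0, 0, 0]
    - [0, 0, 0]
    - [0, 0, 0]
    - [0, 0, 0]
    - [0, 0, 0]
    - [0, 0, 0]
  translation:
    - [0, 0, -20]
    - [0, 0, -20]
    - [0, 0, -20]
    - [-7, 13, 0]
    - [-14, 26, 0]
    - [-14, 26, 0]
    - [-14, 26, 0]
    - [-14, 26, 0]
    - [-14, 26, 0]
    - [-14, 26, 0]
  grip: [255, 255, 255, 255, 255, 255, 255, 255, 255, 255]

```text
t: 12.1
ee_pos: [528.0, 33.0, 162.4]
tcp_rot: [0.993, 0.115, -0.002, 0.0]
contact_force: [0.4, 0.9, -4.3]
finger_gap: 0.193
```

>>> move_arm:
  angular:
    - [0, 0, 0]
    - [0, 0, 0]
    - [0, 0, 0]
    - [0, 0, 0]
    - [0, 0, 0]
    - [0, 0, 0]
    - [0, 0, 0]
    - [0, 0, 0]
    - [0, 0, 0]
    - [0, 0, 0]
  translation:
    - [-14, 26, 0]
    - [-14, 26, 0]
    - [-14, 26, 0]
    - [-14, 26, 0]
    - [-14, 26, 0]
    - [-14, 26, 0]
    - [-14, 26, 0]
    - [-14, 26, 0]
    - [-14, 26, 0]
    - [-14, 26, 0]
  grip: [255, 255, 255, 255, 255, 255, 255, 255, 255, 255]

```text
t: 12.93
ee_pos: [450.9, -251.0, 162.5]
tcp_rot: [0.993, 0.115, -0.002, -0.001]
contact_force: [0.3, -0.1, -3.9]
finger_gap: 0.196
```

>>> move_arm:
  angular:
    - [0, 0, 0]
    - [0, 0, 0]
    - [0, 0, 0]
    - [0, 0, 0]
  translation:
    - [-12, 20, 0]
    - [0, 0, 0]
    - [0, 0, 0]
    - [0, 0, 0]
  grip: [255, 255, 255, 255]

```text
t: 13.27
ee_pos: [445.4, -271.0, 163.1]
tcp_rot: [0.993, 0.115, -0.001, -0.001]
contact_force: [0.7, 0.8, -4.3]
finger_gap: 0.198
```

```bash
python3 - <<'E'
from seg import *
p=shot('wrist','w8.png')
X,m=pick(p,(565,-243),58,82,88); print(len(X),np.median(X[:,2]))
from numpy import linspace
print(cv2.minEnclosingCircle(X[:,:2].astype(np.float32)))
o=ctrl.get_obs();print(o['t'],o['ee_pos'],o['tcp_rot'],abs(o['qvel']).max(),o['finger_gap'],o['contact_force'])
L=ctrl.landmark_of(p,'bowl_mouth');print([(l['p'],atz(p,*l['centre'],85)) for l in L])
E
```

```text
3644 84.85491738357496
((565.0010986328125, -242.2467498779297), 49.98406982421875)
13.3167 [ 446.05425889 -270.47018667  163.44818434] [ 9.93229844e-01  1.16160055e-01 -7.89607842e-04 -8.34216130e-04] 0.013784889625479677 0.19273981019351985 [ 0.09469282  0.50867828 -3.4879811 ]
[(0.8, array([ 566.04702747, -241.57214702,   85.        ]))]
```

View pics/w8.png

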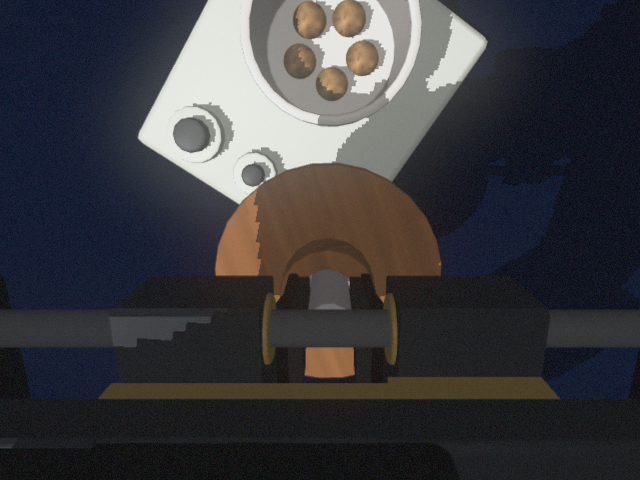

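The bowl is at (330,45) in the wrist view, measured at (565.0,-242.2) both times. I'll move over it.

>>> move_arm:
  angular:
    - [0, 0, 0]
    - [0, 0, 0]
    - [0, 0, 0]
    - [0, 0, 0]
    - [0, 0, 0]
    - [0, 0, 0]
    - [0, 0, 0]
    - [0, 0, 0]
  translation:
    - [20, 0, 0]
    - [31, 0, 0]
    - [31, 0, 0]
    - [30, 0, 0]
    - [10, 0, 0]
    - [0, 0, 0]
    - [0, 0, 0]
    - [0, 0, 0]
  grip: [255, 255, 255, 255, 255, 255, 255, 255]

```text
t: 14.03
ee_pos: [564.2, -243.7, 164.0]
tcp_rot: [0.993, 0.116, -0.001, -0.0]
contact_force: [-0.9, 0.1, -3.7]
finger_gap: 0.195
```

```bash
python3 - <<'E'
from seg import *
p=shot('scene'); cv2.imwrite('pics/c9.png',cv2.resize(p['img'][180:370,60:320,::-1],None,fx=3,fy=3))
p=shot('wrist','w9.png')
for i in range(3):
    o=ctrl.get_obs();print(o['t'],o['ee_pos'],o['tcp_rot'],abs(o['qvel']).max(),o['contact_force']); p=shot('wrist')
E
```

```text
14.1333 [ 564.16198951 -244.24540895  164.37911884] [ 9.93359600e-01  1.15048581e-01 -7.07502445e-04  1.71593119e-04] 0.0062832198343487225 [ 0.4492205   0.15266386 -3.09121078]
14.1833 [ 564.36238236 -244.31282356  164.55906312] [ 9.93368921e-01  1.14969236e-01 -4.63333081e-04  2.17363077e-04] 0.007560991426831977 [ 0.36799036  0.19051282 -3.77880934]
14.2333 [ 564.59512683 -244.26571339  164.66046228] [ 9.93364955e-01  1.15004083e-01 -2.84420042e-04  2.14168976e-04] 0.005897218984462988 [-0.0794088  -0.77650293 -3.53025127]
```

View pics/c9.png

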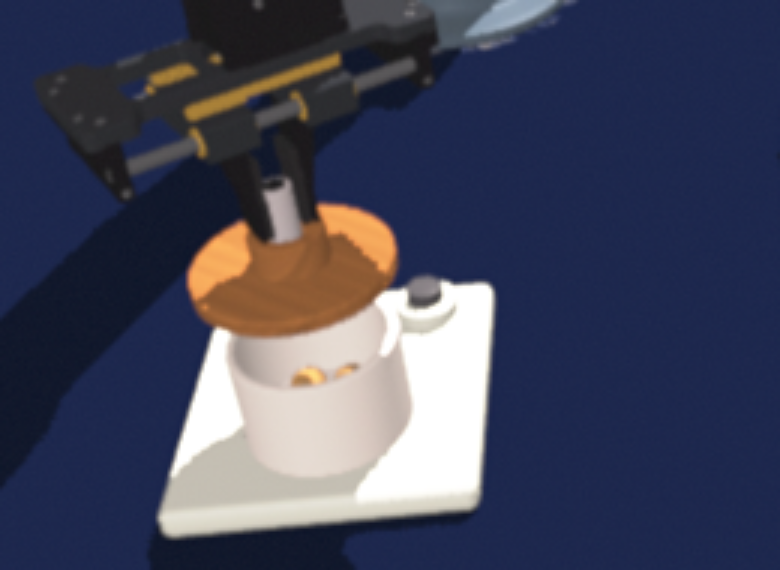

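View pics/w9.png

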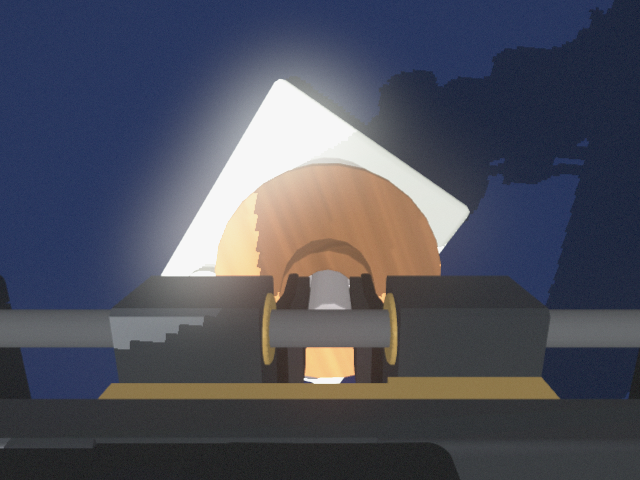

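The lids hover over the bowl, with the measured offset about 1 and 2 mm. I'll correct that and lower in stages.

>>> move_arm:
  angular:
    - [0, 0, 0]
    - [0, 0, 0]
    - [0, 0, 0]
    - [0, 0, 0]
    - [0, 0, 0]
  translation:
    - [1, -2.2, 0]
    - [0, 0, 14]
    - [0, 0, 8]
    - [0, 0, 0]
    - [0, 0, 0]
  grip: [255, 255, 255, 255, 255]

```text
t: 14.7
ee_pos: [565.5, -241.1, 141.9]
tcp_rot: [0.993, 0.116, -0.001, -0.0]
contact_force: [0.0, -0.4, -3.5]
finger_gap: 0.195
```

```bash
python3 - <<'E'
from seg import *
ps=shot('scene'); cv2.imwrite('pics/c10.png',cv2.resize(ps['img'][220:350,100:270,::-1],None,fx=4,fy=4))
pd=shot('side'); cv2.imwrite('pics/d10.png',cv2.resize(pd['img'][330:480,260:440,::-1],None,fx=4,fy=4))
o=ctrl.get_obs();print(o['t'],o['ee_pos'],o['tcp_rot'],abs(o['qvel']).max(),o['contact_force'])
for p in(ps,pd):
    X,m=pick(p,(565,-242),26,136-3,146); 
    if len(X)>8: print('stemish',len(X),X.mean(0))
E
```

```text
14.8 [ 566.40902072 -241.34191224  142.95886012] [9.93295663e-01 1.15601007e-01 3.20709155e-04 1.73927848e-04] 0.005753372932849945 [-0.04237779 -0.85494358 -4.08988838]
stemish 228 [ 575.02662675 -241.07149789  138.3146622 ]
stemish 305 [ 552.31239279 -250.87347028  138.03484225]
```

View pics/c10.png

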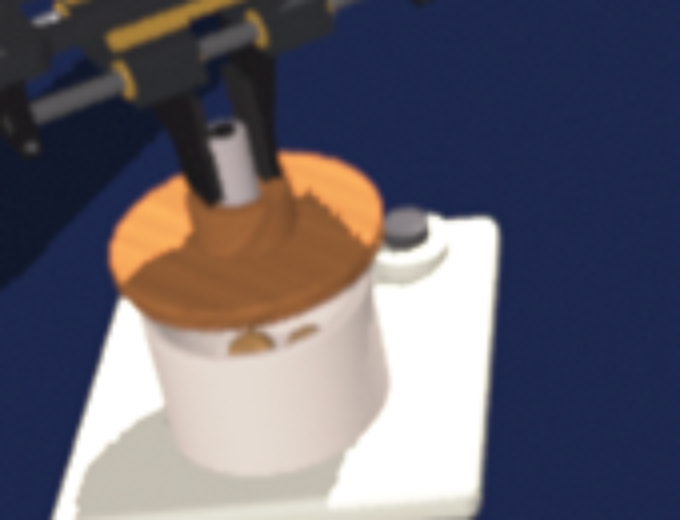

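View pics/d10.png

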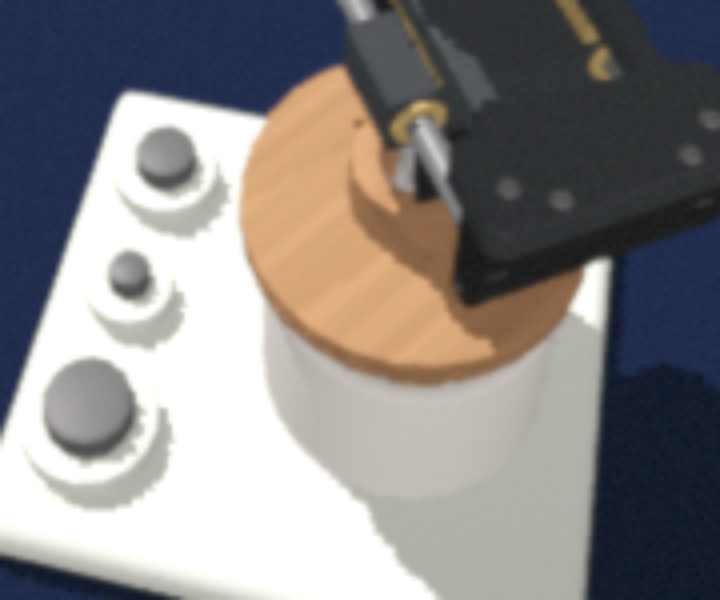

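The lids look centred above the rim in both views. Lowering slowly while watching the force.

>>> move_arm:
  angular:
    - [0, 0, 0]
    - [0, 0, 0]
    - [0, 0, 0]
    - [0, 0, 0]
    - [0, 0, 0]
    - [0, 0, 0]
  translation:
    - [-1, 0, 3]
    - [0, 0, 3]
    - [0, 0, 3]
    - [0, 0, 2]
    - [0, 0, 0]
    - [0, 0, 0]
  grip: [255, 255, 255, 255, 255, 255]

```text
t: 15.3
ee_pos: [565.0, -241.4, 131.4]
tcp_rot: [0.993, 0.116, -0.0, -0.0]
contact_force: [0.1, 1.0, -4.3]
finger_gap: 0.196
```

>>> move_arm:
  angular:
    - [0, 0, 0]
    - [0, 0, 0]
    - [0, 0, 0]
    - [0, 0, 0]
    - [0, 0, 0]
  translation:
    - [0, 0, 2]
    - [0, 0, 2]
    - [0, 0, 1.5]
    - [0, 0, 0]
    - [0, 0, 0]
  grip: [255, 255, 255, 255, 255]

```text
t: 15.72
ee_pos: [565.0, -241.4, 125.9]
tcp_rot: [0.993, 0.116, -0.0, -0.0]
contact_force: [-0.4, 0.2, -4.3]
finger_gap: 0.192
```

>>> move_arm:
  angular:
    - [0, 0, 0]
    - [0, 0, 0]
    - [0, 0, 0]
    - [0, 0, 0]
  translation:
    - [0, 0, 1]
    - [0, 0, 1]
    - [0, 0, 0]
    - [0, 0, 0]
  grip: [255, 255, 255, 255]

```text
t: 16.05
ee_pos: [565.1, -241.4, 124.0]
tcp_rot: [0.993, 0.116, -0.0, 0.0]
contact_force: [0.5, 0.0, -3.8]
finger_gap: 0.195
```

>>> move_arm:
  angular:
    - [0, 0, 0]
    - [0, 0, 0]
    - [0, 0, 0]
  translation:
    - [0, 0, 0.7]
    - [0, 0, 0]
    - [0, 0, 0]
  grip: [255, 255, 255]

```text
t: 16.3
ee_pos: [565.3, -241.5, 123.5]
tcp_rot: [0.993, 0.116, 0.0, 0.0]
contact_force: [-0.3, -0.9, -3.0]
finger_gap: 0.196
```

>>> move_arm:
  angular:
    - [0, 0, 0]
    - [0, 0, 0]
    - [0, 0, 0]
  translation:
    - [0, 0, 0.7]
    - [0, 0, 0]
    - [0, 0, 0]
  grip: [255, 255, 255]

```text
t: 16.55
ee_pos: [565.3, -241.6, 123.4]
tcp_rot: [0.993, 0.116, 0.0, 0.0]
contact_force: [-1.1, 0.4, 1.5]
finger_gap: 0.189
```

Force goes from -4 to +1.5 N at TCP 123.4, which matches the expected seated height of 123.5. Releasing the stem.

>>> move_arm:
  angular:
    - [0, 0, 0]
    - [0, 0, 0]
    - [0, 0, 0]
    - [0, 0, 0]
    - [0, 0, 0]
    - [0, 0, 0]
    - [0, 0, 0]
    - [0, 0, 0]
    - [0, 0, 0]
    - [0, 0, 0]
  translation:
    - [0, 0, 0]
    - [0, 0, 0]
    - [0, 0, 0]
    - [0, 0, 0]
    - [0, 0, 0]
    - [0, 0, 0]
    - [0, 0, 0]
    - [0, 0, 0]
    - [0, 0, 0]
    - [0, 0, 0]
  grip: [0, 0, 0, 0, 0, 0, 0, 0, 0, 0]

```text
t: 17.38
ee_pos: [565.1, -241.4, 122.6]
tcp_rot: [0.993, 0.116, 0.0, 0.0]
contact_force: [0.4, -0.3, 0.8]
finger_gap: 0.872
```

```bash
python3 - <<'E'
from seg import *
o=ctrl.get_obs();print(o['t'],o['ee_pos'],o['tcp_rot'],o['finger_gap'],o['contact_force'])
ps=shot('scene'); cv2.imwrite('pics/c11.png',cv2.resize(ps['img'][220:350,100:270,::-1],None,fx=4,fy=4))
p=shot('wrist','w11.png')
X,m=pick(p,(565,-242),60,92,103);m2=(np.hypot(X[:,0]-565,X[:,1]+242)>30);X=X[m2];A=np.c_[X[:,:2]-[565,-242],np.ones(len(X))];print('disc',len(X),np.linalg.lstsq(A,X[:,2],rcond=None)[0],cv2.minEnclosingCircle(X[:,:2].astype(np.float32)))
X,m=pick(p,(565,-242),30,115,123);print('collar',len(X),X.mean(0), cv2.minEnclosingCircle(X[:,:2].astype(np.float32)))
X,m=pick(p,(565,-242),30,142,155);print('stem',len(X),X.mean(0) if len(X) else 0)
E
```

```text
17.3833 [ 565.12225622 -241.4476257   122.63856844] [9.93292633e-01 1.15627617e-01 1.43435360e-05 1.53001159e-05] 0.8720404997004384 [ 0.43570793 -0.31820906  0.83759586]
disc 20379 [-3.44526394e-04 -6.52428240e-04  9.70922792e+01] ((562.6583251953125, -240.01702880859375), 57.209049224853516)
collar 3315 [ 572.17486734 -237.745483    118.81187378] ((563.5447998046875, -239.71656799316406), 21.76801300048828)
stem 389 [ 572.45216433 -238.75158231  146.38531411]
```

View pics/c11.png

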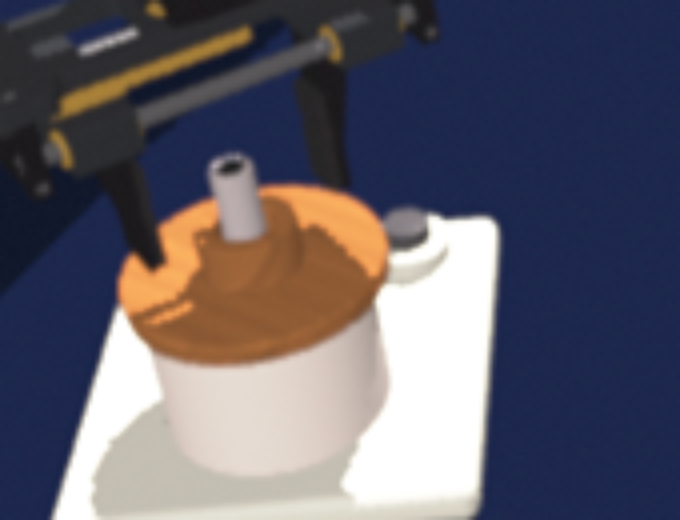

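View pics/w11.png

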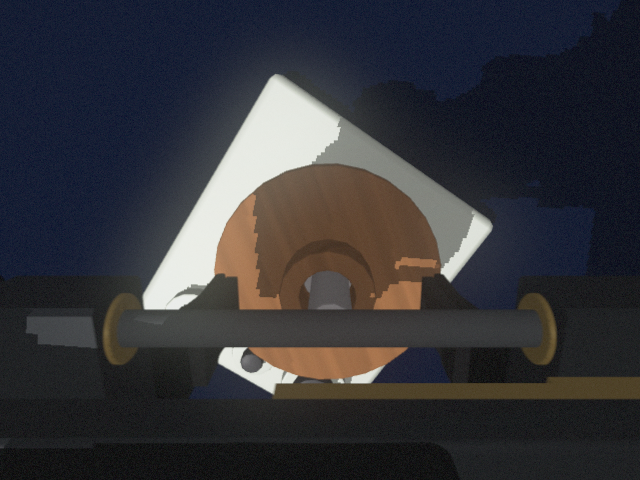

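The disc top is at 97.1 mm with almost no slope, so the inner lid is fully seated and the stem is free. Next I'll go down around the collar and close.

>>> move_arm:
  angular:
    - [0, 0, 0]
    - [0, 0, 0]
    - [0, 0, 0]
    - [0, 0, 0]
    - [0, 0, 0]
  translation:
    - [0, 0, 7]
    - [0, 0, 7]
    - [0, 0, 6]
    - [0, 0, 0]
    - [0, 0, 0]
  grip: [0, 0, 0, 0, 0]

```text
t: 17.9
ee_pos: [564.6, -241.3, 101.8]
tcp_rot: [0.993, 0.116, -0.001, -0.0]
contact_force: [0.5, -0.8, -0.7]
finger_gap: 1.0
```

```bash
python3 - <<'E'
from seg import *
o=ctrl.get_obs();print(o['t'],o['ee_pos'],o['tcp_rot'],o['finger_gap'],o['contact_force'])
ps=shot('scene'); cv2.imwrite('pics/c12.png',cv2.resize(ps['img'][220:350,100:270,::-1],None,fx=4,fy=4))
E
```

```text
17.9 [ 564.63232774 -241.2735702   101.7709491 ] [ 9.93285816e-01  1.15683488e-01 -6.95345586e-04 -3.66639579e-04] 0.9995405716877621 [ 0.52409986 -0.76140139 -0.70708042]
```

View pics/c12.png

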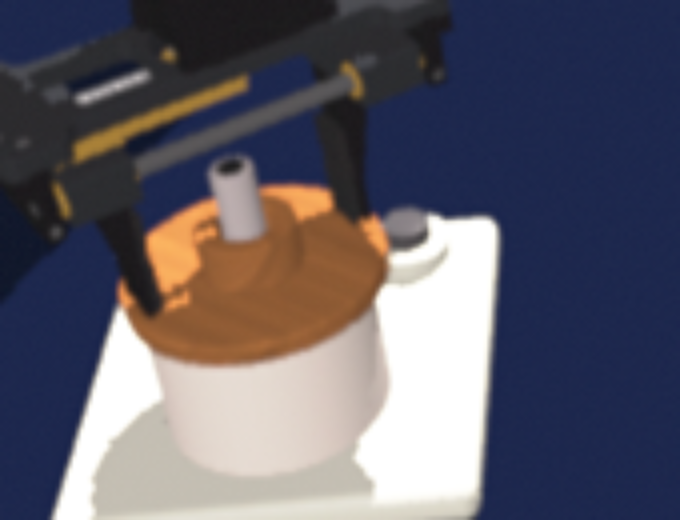

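The fingers straddle the collar, with the tips just over the disc. Closing on the collar.

>>> move_arm:
  angular:
    - [0, 0, 0]
    - [0, 0, 0]
    - [0, 0, 0]
    - [0, 0, 0]
    - [0, 0, 0]
    - [0, 0, 0]
    - [0, 0, 0]
    - [0, 0, 0]
    - [0, 0, 0]
    - [0, 0, 0]
  translation:
    - [0, 0, 0]
    - [0, 0, 0]
    - [0, 0, 0]
    - [0, 0, 0]
    - [0, 0, 0]
    - [0, 0, 0]
    - [0, 0, 0]
    - [0, 0, 0]
    - [0, 0, 0]
    - [0, 0, 0]
  grip: [255, 255, 255, 255, 255, 255, 255, 255, 255, 255]
  grip_force: 25

```text
t: 18.78
ee_pos: [565.1, -241.4, 102.7]
tcp_rot: [0.993, 0.116, -0.0, -0.0]
contact_force: [-0.1, 0.9, 1.0]
finger_gap: 0.502
```

>>> move_arm:
  angular:
    - [0, 0, 0]
    - [0, 0, 0]
    - [0, 0, 0]
    - [0, 0, 0]
    - [0, 0, 0]
    - [0, 0, 0]
  translation:
    - [0, 0, -1]
    - [0, 0, -2]
    - [0, 0, -3]
    - [0, 0, -4]
    - [0, 0, 0]
    - [0, 0, 0]
  grip: [255, 255, 255, 255, 255, 255]

```text
t: 19.28
ee_pos: [565.4, -241.6, 113.1]
tcp_rot: [0.993, 0.116, 0.0, 0.0]
contact_force: [-0.3, -0.1, -1.8]
finger_gap: 0.5
```

```bash
python3 - <<'E'
from seg import *
o=ctrl.get_obs();print(o['t'],o['ee_pos'],o['tcp_rot'],o['finger_gap'],o['contact_force'],o['wrist_torque'])
ps=shot('scene'); cv2.imwrite('pics/c13.png',cv2.resize(ps['img'][220:350,100:270,::-1],None,fx=4,fy=4))
p=shot('wrist','w13.png')
X,m=pick(p,(565,-242),60,102,112);m2=(np.hypot(X[:,0]-565,X[:,1]+242)>30);X=X[m2]
if len(X)>9:
    A=np.c_[X[:,:2]-[565,-242],np.ones(len(X))];print('disc',len(X),np.linalg.lstsq(A,X[:,2],rcond=None)[0])
E
```

```text
19.2833 [ 565.39705695 -241.5709321   113.10488854] [9.93289581e-01 1.15652853e-01 4.01875902e-04 2.55349729e-04] 0.4999569584162742 [-0.31734496 -0.06954041 -1.78709265] [ 0.020938    0.00581737 -0.01159551]
disc 21324 [-7.39743433e-04 -1.18302634e-03  1.07230856e+02]
```

View pics/c13.png

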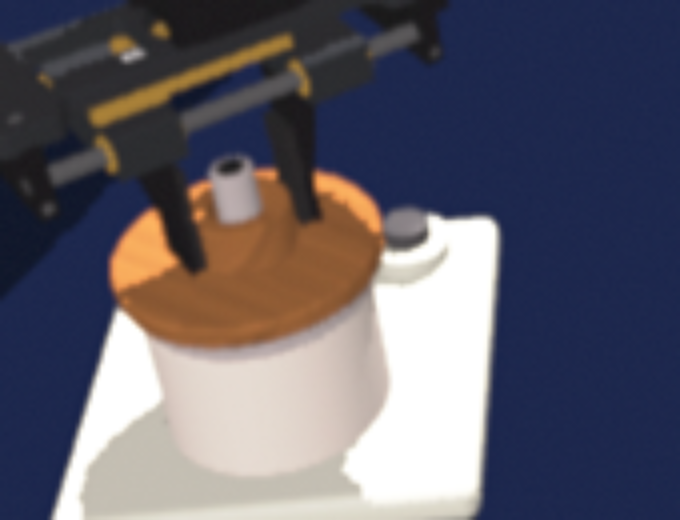

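The force of -1.8 N matches the outer lid alone, and the stem stays put at (232,165). Continuing straight up.

>>> move_arm:
  angular:
    - [0, 0, 0]
    - [0, 0, 0]
    - [0, 0, 0]
    - [0, 0, 0]
    - [0, 0, 0]
    - [0, 0, 0]
    - [0, 0, 0]
    - [0, 0, 0]
  translation:
    - [0, 0, -5]
    - [0, 0, -7]
    - [0, 0, -7]
    - [0, 0, -7]
    - [0, 0, -7]
    - [0, 0, -7]
    - [0, 0, 0]
    - [0, 0, 0]
  grip: [255, 255, 255, 255, 255, 255, 255, 255]

```text
t: 20.05
ee_pos: [565.4, -241.6, 153.4]
tcp_rot: [0.993, 0.116, 0.001, 0.0]
contact_force: [0.7, -0.8, -2.3]
finger_gap: 0.501
```

>>> move_arm:
  angular:
    - [0, 0, 0]
    - [0, 0, 0]
    - [0, 0, 0]
    - [0, 0, 0]
    - [0, 0, 0]
    - [0, 0, 0]
    - [0, 0, 0]
    - [0, 0, 0]
    - [0, 0, 0]
    - [0, 0, 0]
  translation:
    - [0, 0, -7]
    - [0, 0, -7]
    - [0, 0, -8]
    - [0, 0, -8]
    - [0, 0, -8]
    - [0, 0, -8]
    - [0, 0, -6]
    - [0, 0, 0]
    - [0, 0, 0]
    - [0, 0, 0]
  grip: [255, 255, 255, 255, 255, 255, 255, 255, 255, 255]

```text
t: 20.88
ee_pos: [564.8, -241.4, 204.3]
tcp_rot: [0.993, 0.116, -0.0, -0.0]
contact_force: [0.1, -0.8, -1.9]
finger_gap: 0.502
```

```bash
python3 - <<'E'
from seg import *
o=ctrl.get_obs();print(o['t'],o['ee_pos'],o['tcp_rot'],o['finger_gap'],o['contact_force'],o['wrist_torque'])
ps=shot('scene'); cv2.imwrite('pics/c14.png',cv2.resize(ps['img'][180:350,80:300,::-1],None,fx=3.5,fy=3.5))
pd=shot('side','d14.png')
p=shot('wrist','w14.png')
X,m=pick(p,(565,-242),60,180,200);m2=(np.hypot(X[:,0]-565,X[:,1]+242)>30);X=X[m2]
if len(X)>9:
    A=np.c_[X[:,:2]-[565,-242],np.ones(len(X))];print('disc',len(X),np.linalg.lstsq(A,X[:,2],rcond=None)[0])
X,m=pick(ps,(565,-242),60,88,94);print('inner disc',len(X),X.mean(0) if len(X) else 0)
for q in (ps,pd):
    X,m=pick(q,(565,-242),20,110,155);print('stem',len(X),np.percentile(X[:,2],[5,98]) if len(X) else 0)
E
```

```text
20.8833 [ 564.79818992 -241.40745674  204.33218996] [ 9.93292423e-01  1.15628938e-01 -3.16437681e-04 -1.06702119e-04] 0.502289119404638 [ 0.08750665 -0.83709417 -1.85018078] [0.02377092 0.04740679 0.05785405]
disc 21234 [-4.00544762e-03 -1.34717271e-03  1.98413516e+02]
inner disc 1470 [ 571.90304909 -242.30959981   91.54793128]
stem 252 [112.61104523 150.72196387]
stem 6 [110.31451463 111.43949746]
```

View pics/c14.png

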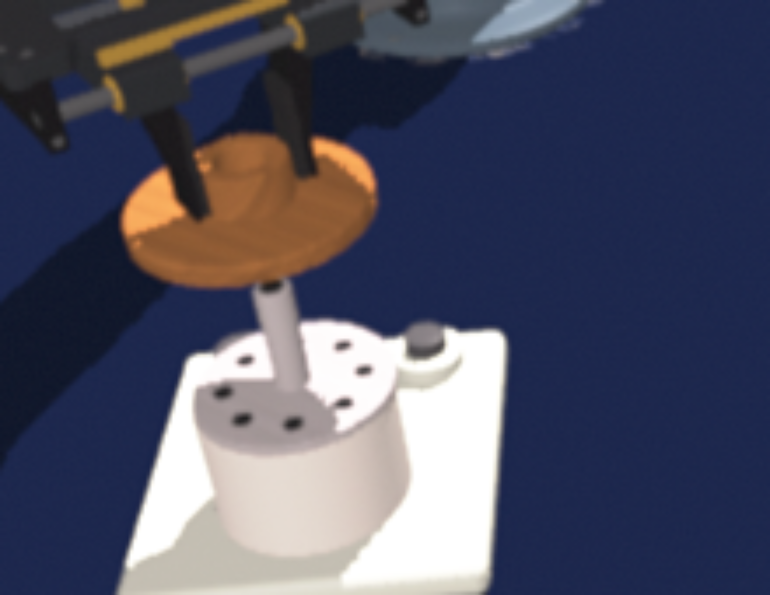

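View pics/d14.png

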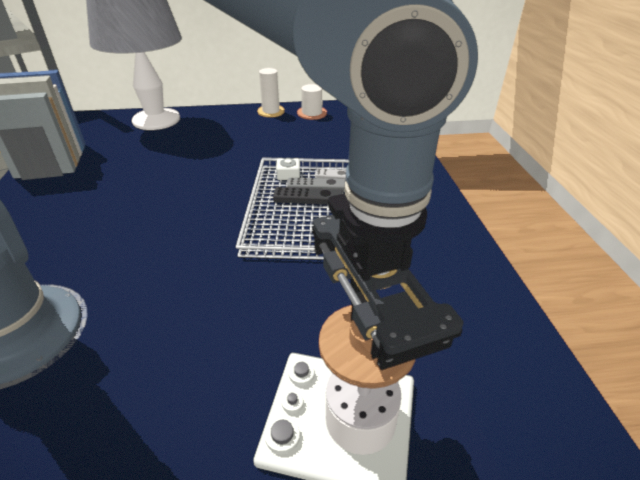

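The outer lid hangs level above the stem, with the inner lid flat on the bowl and the stem top at (270,287) in the crop. I'll do a last check of inner lid level and bystanders, then hand in.

```bash
python3 - <<'E'
from seg import *
ps=shot('scene')
X,m=pick(ps,(566,-242),48,86,97)
A=np.c_[X[:,:2]-[566,-242],np.ones(len(X))];print('inner disc plane',len(X),np.linalg.lstsq(A,X[:,2],rcond=None)[0])
for n in['remote_long','remote_mid','remote_short','timer_plug']:
    L=ctrl.landmark_of(ps,n);print(n,np.round(L[0]['centre'],1) if L else None)
o=ctrl.get_obs();print(o['t'],o['ee_pos'],o['finger_gap'])
ctrl.close_job()
E
```

```text
inner disc plane 1353 [-6.86306816e-03  2.57395168e-03  9.16867022e+01]
remote_long [432.1 235.8]
remote_mid [461.1 242.7]
remote_short [491.6 242.9]
timer_plug [466.7 216.5]
21.2833 [ 565.07867584 -241.39311113  204.45672872] 0.4995521463948763
the job is handed in; nothing more can be done
```

I finished the task and handed it in at about 21 s. The robot is still holding the outer lid level above the stem.

- **Keys:** I pressed small, then medium, then large, each to its stop. The tip reached about 36.2 mm every time, with 9–16 N. Afterwards all three were back up at about 42 mm.
- **Carrying the lids:** I lifted both lids together by the stem and lowered them onto the bowl. Contact came at the expected seated height, and I then let go of the stem. The nested lids stood level, with the outer disc's top at 97.1 mm (97 expected).
- **Lifting the outer lid:** I gripped the collar and lifted the outer lid alone. The wrist force was about 1.9 N, which fits that lid's weight.

**Last checks:**
- **Outer lid:** it is level to about 0.25°, with its lower edge about 37 mm above the stem top.
- **Inner lid:** its disc is still on the bowl, at 91.7 mm (91 expected). The scene depth showed a slope of about 0.4°, which I put down to camera noise.
- **Bystanders:** the remotes and the timer plug show within about 3 pixels of their first positions, within the detector's scatter.

**Disagreements:** the cameras differed by 2–5 mm on the lids and by about 3 mm on the bowl. I used the wrist camera for both, and both fitted. Once, right after a fast move, the gripper was about 4 mm off the stem; I corrected this before gripping.

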